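# Set the mandoline for 6 mm slices and mount its hand guard

## Robot

A 7-joint arm with a two-finger parallel gripper is mounted at the origin on a cart in front of the work surface, level with it; the furniture and walls round the work are solid. World frame = base frame: x ahead of the robot, y to its left, z up, the work surface at z = 0. Lengths are in m, angles in rad, forces in N, time in s.
With the tool pointing down it reaches from about 0.425 to 0.975 m from the base axis. Payload 16.7 kg.
Tool frame: the origin (TCP) lies midway between the tips of the shut fingers; the grasp point (between the pads) lies 19 mm behind it; z points along the fingers, y is the line along which they close (so a half turn about z gives the same grasp; the last joint's range is limited). The gripper opens to 85 mm and grips with 20 to 120 N. Pads are 22 mm wide; open, the fingers measure 114 mm over their backs; the gripper's body (76 mm by 85 mm) begins 54 mm behind the grasp point. The pads swing forward as they close: fully open they stand 13 mm farther back than shut.
Start: joints at [0.971, 0.426, 0.074, 1.606, -0.034, 1.111, -0.067], TCP at [0.294, -0.608, 0.231] pointing down, gripper open.
Joint ranges: [-2.85, 2.85], [-0.5, 2.14], [-1.23, 1.37], [0.21, 2.46], [-1.02, 4.16], [0.16, 2.05], [-2.73, 2.73]. Speed limits (rad/s): [1.89, 1.89, 2.39, 2.39, 3.01, 3.01, 3.01].

## Interface

Orientations are given as a unit quaternion [x, y, z, w].
In Python, from cell import status, camera, ticket, spot_in gives the robot as it stands.
- The arm moves only by the tool drive_tool, never from a script. Its argument "motion" is a list of rows, each a list of 7 numbers: the shift along the tool's x, y, z in units of 800 mm (1.0 is 800 mm), then the turn, a rotation vector about the tool's x, y, z in units of pi/2 rad (1.0 is pi/2 rad), then the finger opening in mm, from 0 to 85.4. In form: [[x, y, z, wx, wy, wz, claw], ...]. A call has 1 to 5 rows; each row shifts and turns the commanded pose from where the row before left it, along the tool's axes as they then stand; what a row does not reach is not made up. A row lasts 1/8 s, in which the tool goes at most 62.5 mm and 10.7 degrees, less where a joint would pass 70% of its speed; a pose out of reach is approached as far as the arm can. A call with a number of a shift or a turn outside -1 to 1 is refused whole. A call with a gripper value outside its range is refused whole. The fingers move at their own pace and stop on an object; the grip force is fixed at half the most. Time passes only in rows, so rows that do not move let the fingers close. It gives the time, the measured TCP pose, the force, the opening and the grip force at its end, in the units of the state.
- status.read_state(): the state, without advancing time (a new reading comes with each control period).
- camera(name): name is "side" or "top" or "wrist"; returns a dict with "frame" (384x512x3 uint8, red, green, blue), "vfov" (degrees; the focal length in pixels is half the picture's height over the tangent of half this angle, whatever the lens; pixels are square), "cx", "cy" (the principal point, pixels), "cam_to_world" (4x4, takes a point from camera to world coordinates); the wrist camera has in their place "mount" (4x4, takes a point from camera to tool coordinates, whose origin is the TCP and whose axes are the flange's). Camera axes: x right, y down, z forward; pixel columns grow to the right and rows downward; lengths in m; the calibration is good to about 2 mm. A picture is of the moment at which its call begins: read the wrist's pose just before it. There is no depth.
- ticket.finish_job(): hands the job in; it is judged then, once.
Trained networks look in a picture, given as the dict that the camera call returned (one of the last four; its "shot" number tells which), for a name from the list of things; names that differ only in an ending like _2 or _b are one class to them, and where a whole thing is asked for, a point or a joint stands for the part that bears it (a point fixed in the world has none). Each returns a list of dicts, best first, with "p" (0 to 1); they miss things now and then, are a little off and sometimes report something else, mostly with a low value. They report only what shows in the picture. A call takes as long as a camera call.
- spot_in(picture, label): "bbox" ([left, top, right, bottom] in pixels, round what is visible of it).
The state is a dict: "t": time; "q": joint angles; "joint_vel": joint speeds; "joint_efforts": joint torques, N m; "tcp_pos": TCP position; "tcp_rot": TCP orientation; "contact_force": force on the tool from outside, world axes, zero at the start; "ft_torque": the same for the moment, N m; "gripper_width": finger opening in m; "grip_force": force on a finger pad.
Only numpy, scipy, OpenCV 4.12 (cv2) and the standard library are available. Lean on these libraries where they do the work, as an engineer would, in place of code of your own. Each camera call takes 0.05 s, during which the arm holds its last target. There are 200 camera calls.

## Task

Get the mandoline slicer ready for 6 mm slices: swing its orange-gripped thickness lever to the 6 mm mark (the red dot is 0, each tick is one millimetre more, the long tick is 5), and put the hand guard on the rails at the high end, uphill of the blade, lying flat with its runners down between the rails. Keep your fingers off the blade and leave everything else where it stands.

Things in the scene. Friction and masses are not known exactly. Their poses are not given: they have to be found in the camera images.
- mandoline: mandoline slicer, black frame 106 mm wide and 380 mm long, fixed to the worktop by its feet. Origin on the worktop under the middle of the blade; its z is up, its y runs along the frame towards the low end, -y is the high end, -x the side that carries the lever and scale (facing the robot).
- deck: sloping deck of the mandoline (turned 0.175 rad about its x). Origin between the rails, level with their tops, 80 mm above the worktop; y runs down the slope, z square to the deck. Two black rails, y -0.20 to 0.18 m, 86 mm apart inside, 106 mm outside. An end stop 11 mm over the rail tops closes the high end at y = -0.189. The steel runway between lies 8 to 16 mm below the rail tops.
- guard_seat (a point): the point midway between the rails, in the plane of the rail tops, where the middle of the guard may go: 100 mm uphill of the blade, in the middle of the high half; axes as the deck's. The seated guard's origin then lies 6 mm below this point.
- blade: slanting steel blade across the deck between the rails, about 20 mm wide, 8 mm below the rail tops; origin as the deck's. Do not touch with the fingers.
- thickness_lever (a joint): angle of the thickness lever, 0 to 1.6 rad: 0 is the red dot (0 mm, leaning 0.8 rad from upright to the low end), 0.2 rad more per tick (1 mm); 6 mm is 1.2 rad, 0.4 rad past upright to the high end. Stiff hinge: stays where it is left, 2 N at the grip moves it. It lowers the runway through a coupled cam.
- lever_pivot (a point): point on the lever's hinge axis (the mandoline's x) in the middle plane of its grip, 75 mm above the worktop; axes as the mandoline's. The grip's centre is 60 mm from it, at direction (0, sin(0.8-q), cos(0.8-q)) in these axes for lever angle q. The round white scale plate (radius 36 mm) stands 29 mm behind, beside the frame, clear of the guard's path.
- lever_grip (a point): centre of the lever's orange grip, a round handle 18 mm in diameter and 42 mm long that sticks out of the lever's end along the mandoline's -x, free on all sides.
- guard: hand guard (food holder), loose, 140 g: grey plate 102 (x) by 90 (y) by 4 mm with a black upright knob, 30 mm (x) by 58 mm (y), from 23 to 57 mm above the origin. Two runners 70 mm long stand 6 mm below the plate, 78 mm apart outside (4 mm play each side between the rails). Origin at the centre of the underside of the runners, z up. Its y belongs along the rails (either way round).
- corn_tin: bystander: blue food tin 76 mm wide, 58 mm high, origin under its centre
- timer: bystander: red and white egg timer 64 mm wide, 52 mm high, origin under its centre
- salt: bystander: small glass salt shaker 44 mm wide, 90 mm high, origin under its centre
- herbs: bystander: spice jar with a red cap, 45 mm wide, 106 mm high, origin under its centre

How it is judged:
By the outcome, as a careful person would: the job done as asked, in the order asked, and still so for the second after the job is handed in, with the robot touching nothing.
It also fails if it takes over 45 s, if anything falls off the work surface, if the arm or the gripper's body presses on something with over 40 N, if the wrist force passes 120 N, or if a joint passes its speed limit or range.

## Working session

There is one attempt and no reset: what is moved stays moved. The work goes in short steps, Python scripts to look and compute and a tool call to move; the robot and the scene stay as the last step left them, time stands still between calls to the robot, and variables do not carry over. Pictures are saved under pics/ and viewed, at most 10 in all, crops included, and the job is handed in when it is done.

Besides the shell and the picture viewer there is one more tool, called after "Emit:" as name(argument=value, ...), one argument or row to a line, values as JSON. drive_tool: Moves the arm, as the interface text tells. Shifts and turns lie within -1 to 1; 1 stands for 800 mm of shift or pi/2 rad of turn. Its arguments: {"type":"object","properties":{"motion":{"type":"array"}},"required":["motion"]}

```bash
mkdir -p pics; cat > h.py <<'E'
import numpy as np, cv2
from cell import status, camera, ticket, spot_in
from scipy.spatial.transform import Rotation as R
def K(p):
    f=p["frame"].shape[0]/2/np.tan(np.radians(p["vfov"])/2); return f,p["cx"],p["cy"]
def T(p,s=None):
    if "cam_to_world" in p: return np.array(p["cam_to_world"])
    M=np.eye(4); M[:3,:3]=R.from_quat(s["tcp_rot"]).as_matrix(); M[:3,3]=s["tcp_pos"]; return M@np.array(p["mount"])
def ray(p,u,v,s=None):
    f,cx,cy=K(p); M=T(p,s); d=M[:3,:3]@np.array([(u-cx)/f,(v-cy)/f,1]); return M[:3,3],d/np.linalg.norm(d)
def atz(p,u,v,z,s=None):
    o,d=ray(p,u,v,s); return o+d*(z-o[2])/d[2]
def tri(rs):
    A=0;b=0
    for o,d in rs:
        P=np.eye(3)-np.outer(d,d); A=A+P; b=b+P@o
    return np.linalg.solve(A,b)
def proj(p,X,s=None):
    f,cx,cy=K(p); x=np.linalg.inv(T(p,s))@np.append(X,1); return np.array([f*x[0]/x[2]+cx,f*x[1]/x[2]+cy])
def save(p,n,scale=1,crop=None):
    im=p["frame"][:,:,::-1]
    if crop: l,t,r,b=crop; im=im[t:b,l:r]
    cv2.imwrite("pics/"+n,cv2.resize(im,None,fx=scale,fy=scale,interpolation=cv2.INTER_CUBIC))
E
cat > a.py <<'E'
from h import *
np.set_printoptions(precision=3,suppress=True)
s=status.read_state(); print(s["t"],s["tcp_pos"],s["tcp_rot"],s["contact_force"],s["gripper_width"])
for c in ["side","top"]:
    p=camera(c); save(p,c+"0.png",1.5); print(c,K(p),np.array(p["cam_to_world"]).round(3).tolist())
    for n in ["mandoline","guard","lever_grip","corn_tin","timer","salt","herbs"]:
        for d in spot_in(p,n)[:2]: print(n,np.round(d["bbox"],1),round(d["p"],2))
E
python3 a.py
```

```text
0.0 [ 0.294 -0.607  0.231] [ 0.975  0.223 -0.    -0.001] [-0.227 -0.423  0.024] 0.08520552860392155
side (np.float64(370.4383520411797), 253.2655913339676, 192.58956377804415) [[1.0, -0.007, -0.009, 0.589], [0.003, -0.582, 0.813, -0.94], [-0.011, -0.813, -0.582, 0.803], [0.0, 0.0, 0.0, 1.0]]
mandoline [205.2 176.8 258.5 256.3] 0.82
guard [218.4 151.4 245.4 170.3] 0.73
guard [290.4 205.6 300.9 212.9] 0.54
lever_grip [205.3 180.8 221.1 189.4] 0.51
corn_tin [206.6 283.8 233.4 321.7] 0.76
timer [285.7 269.1 306.8 294.8] 0.71
timer [290.  204.8 298.  213.3] 0.48
herbs [286.8 212.6 299.4 247.8] 0.62
top (np.float64(385.40315140409456), 252.3390764009075, 197.26592576931523) [[-0.016, -0.997, 0.075, 0.481], [-1.0, 0.016, -0.01, 0.025], [0.009, -0.075, -0.997, 1.199], [0.0, 0.0, 0.0, 1.0]]
mandoline [175.8 186.9 319.  247.1] 0.59
guard [355.4 212.3 385.1 235.1] 0.53
corn_tin [354.8 210.6 384.9 236.2] 0.79
timer [327.7 148.2 349.3 170.6] 0.53
salt [255.9 144.5 271.8 163.6] 0.7
herbs [276.4 144.9 293.4 168.5] 0.5
```

View pics/side0.png

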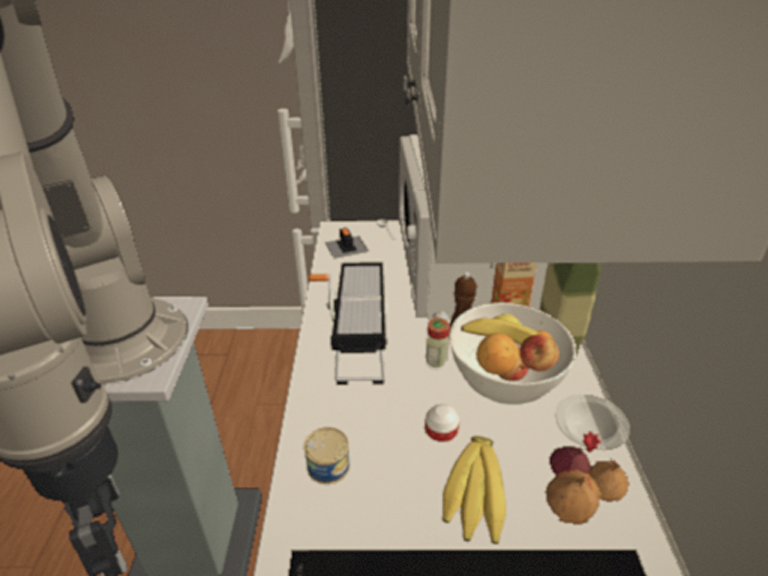

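View pics/top0.png

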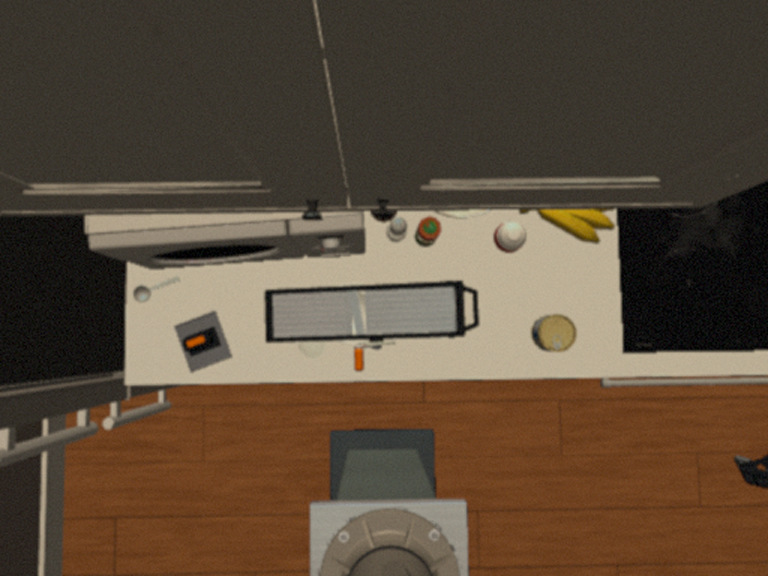

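The guard lies beyond the low end: in the top view its knob is at about (133,228) in frame pixels. The mandoline's high end points to world -y, and the orange grip is at about (240,238). Next I'll zoom in to fit poses.

```bash
cat > b.py <<'E'
from h import *
p=camera("top"); save(p,"top1.png",3.6,(110,182,330,262))
E
python3 b.py
```

```text
(no output)
```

View pics/top1.png

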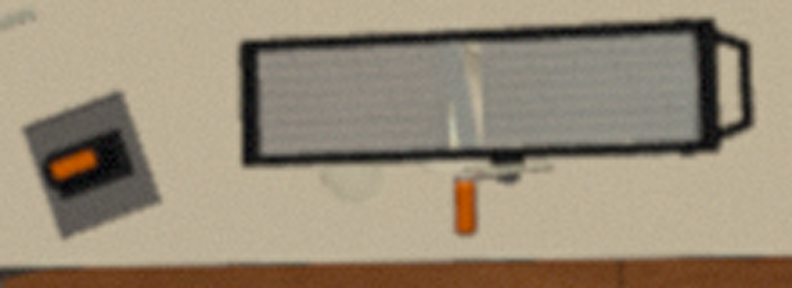

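In the crop the frame corners are at (241,42), (244,165), (712,20) and (718,150). The guard plate corners are at (122,92), (160,202), (63,239) and (23,129), and the grip runs from (464,180) to (466,234).

```bash
cat > c.py <<'E'
from h import *
from scipy.optimize import least_squares
np.set_printoptions(precision=4,suppress=True)
p=camera("top")
c=lambda q:np.array([110+q[0]/3.6,182+q[1]/3.6])
D=R.from_euler('x',-0.175).as_matrix()
obs=[((.053,.18,0),(241,42)),((-.053,.18,0),(244,165)),((.053,-.2,.011),(712,20)),((-.053,-.2,.011),(718,150))]
def W(x,m): return np.array([x[0],x[1],0])+R.from_euler('z',x[2]).as_matrix()@m
f=lambda x:np.concatenate([proj(p,W(x,np.array([0,0,.08])+D@np.array(m)))-c(q) for m,q in obs])
r=least_squares(f,[.5,0,0]); m=r.x; print("mand",m,r.fun)
g=[(122,92),(160,202),(63,239),(23,129)]
P=np.array([atz(p,*c(q),.010) for q in g]); print("guard",P.mean(0),[np.linalg.norm(P[i]-P[i-1]) for i in range(4)])
ax=(P[1]-P[0]+P[2]-P[3]); ay=(P[0]-P[3]+P[1]-P[2]); print("x-axis ang",np.arctan2(ax[1],ax[0]),"y-axis ang",np.arctan2(ay[1],ay[0]))
print("seat",W(m,np.array([0,0,.08])+D@np.array([0,-.1,0])))
for z in (.115,.12): print("grip ctr at z",z,atz(p,*c((465,207)),z),"ends",atz(p,*c((464,180)),z),atz(p,*c((466,234)),z))
# side view grip
s=camera("side"); d=spot_in(s,"lever_grip"); b=d[0]["bbox"]; print(b)
G=tri([ray(s,(b[0]+b[2])/2,(b[1]+b[3])/2),ray(p,*c((465,207)))]); print("grip tri",G)
Rm=R.from_euler('z',m[2]).as_matrix(); print("grip in mand",Rm.T@(G-[m[0],m[1],0]))
E
python3 c.py
```

```text
mand [0.5326 0.0563 0.0143] [ 1.4947 -0.6882  1.2429  0.6995 -1.2343 -0.8867 -1.3355  0.9181]
guard [0.481  0.3727 0.01  ] [np.float64(0.0893592576332906), np.float64(0.0996626263849316), np.float64(0.08727178718936765), np.float64(0.09999995932112851)]
x-axis ang -2.797136157826918 y-axis ang -1.2234833836839107
seat [ 0.534  -0.0422  0.0974]
grip ctr at z 0.115 [0.4439 0.053  0.115 ] ends [0.4648 0.0535 0.115 ] [0.4231 0.0525 0.115 ]
grip ctr at z 0.12 [0.4441 0.0529 0.12  ] ends [0.4649 0.0533 0.12  ] [0.4234 0.0524 0.12  ]Traceback (most recent call last):
  File "c.py", line 17, in <module>
    s=camera("side"); d=spot_in(s,"lever_grip"); b=d[0]["bbox"]; print(b)
                                                   ~^^^
IndexError: list index out of range
```

```bash
python3 - <<'E'
s=open('c.py').read()
i=s.index("# side view")
s=s[:i]+'''
s=camera("side"); f=s["frame"].astype(int)
mk=(f[:,:,0]>130)&(f[:,:,0]-f[:,:,2]>90)&(f[:,:,1]<f[:,:,0]*.65)
mk[:,240:]=0; mk[:150]=0; mk[250:]=0
n,l,st,ce=cv2.connectedComponentsWithStats(mk.astype(np.uint8)); print(st[1:],ce[1:])
for k in range(1,n):
    if st[k,4]>20:
        G=tri([ray(s,*ce[k]),ray(p,*c((465,207)))]); print("grip tri",G)
        Rm=R.from_euler('z',m[2]).as_matrix(); print("grip in mand",Rm.T@(G-[m[0],m[1],0]))
for z in(.075,): A=atz(p,*c((503,172)),z); B=atz(p,*c((508,160)),z); print("plate/boss",A,B,Rm.T@(A-[m[0],m[1],0]))
print(proj(s,B))
'''
open('c.py','w').write(s)
E
python3 c.py
```

```text
mand [0.5326 0.0563 0.0143] [ 1.4947 -0.6882  1.2429  0.6995 -1.2343 -0.8867 -1.3355  0.9181]
guard [0.481  0.3727 0.01  ] [np.float64(0.0893592576332906), np.float64(0.0996626263849316), np.float64(0.08727178718936765), np.float64(0.09999995932112851)]
x-axis ang -2.797136157826918 y-axis ang -1.2234833836839107
seat [ 0.534  -0.0422  0.0974]
grip ctr at z 0.115 [0.4439 0.053  0.115 ] ends [0.4648 0.0535 0.115 ] [0.4231 0.0525 0.115 ]
grip ctr at z 0.12 [0.4441 0.0529 0.12  ] ends [0.4649 0.0533 0.12  ] [0.4234 0.0524 0.12  ]
[[228 153   5   4  13]
 [206 183  12   4  46]] [[230.0769 154.3077]
 [211.5    184.5   ]]
grip tri [0.4438 0.0527 0.1253]
grip in mand [-0.0888 -0.0023  0.1253]
plate/boss [0.4702 0.023  0.075 ] [0.4798 0.0188 0.075 ] [-0.0629 -0.0324  0.075 ]
[222.9165 203.0722]
```

```bash
cat >> h.py <<'E'
def plan(pos,yaw,tilt=0.,pos0=None,rot0=None,quiet=False):
    """rows needed (tool axes, units) from measured pose to target: z down at yaw of tool x, then tilt about tool x"""
    s=status.read_state(); r0=R.from_quat(s["tcp_rot"]); p0=np.array(s["tcp_pos"])
    r1=R.from_euler('z',yaw)*R.from_euler('x',np.pi)*R.from_euler('x',tilt)
    d=np.array(pos)-p0; w=(r0.inv()*r1).as_rotvec(); 
    n=int(max(np.ceil(np.linalg.norm(d)/.060),np.ceil(np.linalg.norm(w)/.18),1))
    print("t %.2f n=%d world d"%(s["t"],n),d.round(4),"first rows (start frame):",(r0.inv().apply(d)/n/.8).round(4),"turn/row",(w/n/(np.pi/2)).round(4))
    print(" turn first then shift total in new frame:",(r1.inv().apply(d)/.8).round(4)," turn total",(w/(np.pi/2)).round(4))
E
python3 - <<'E'
from h import *
np.set_printoptions(precision=3,suppress=True)
p=camera("wrist"); print(p["mount"],K(p)); plan([.444,.04,.30],.014)
E
```

```text
[[ 0.    -0.965 -0.261  0.066]
 [ 1.    -0.     0.001 -0.   ]
 [-0.001 -0.261  0.965 -0.142]
 [ 0.     0.     0.     1.   ]] (np.float64(333.54849512860767), 258.16852115720684, 190.96581644530968)
t 1.15 n=12 world d [0.15  0.648 0.069] first rows (start frame): [ 0.043 -0.054 -0.007] turn/row [-0.     0.     0.023]
 turn first then shift total in new frame: [ 0.199 -0.807 -0.086]  turn total [-0.     0.     0.278]
```

Emit:
drive_tool(
  motion=[
    [0.04,0,-0.029,0,0,0.0925,85],
    [0.04,0,-0.029,0,0,0.0925,85],
    [0.03,-0.02,-0.028,0,0,0.0925,85],
    [0.012,-0.072,0,0,0,0,60],
    [0.011,-0.072,0,0,0,0,50],
  ],
)

```text
t: 1.78
tcp_pos: [0.3916, -0.4473, 0.3001]
tcp_rot: [1.0, 0.007, 0.0, 0.0]
contact_force: [1.2, 0.3, -0.3]
gripper_width: 0.051
grip_force: 0.0
```

Emit:
drive_tool(
  motion=[
    [0.011,-0.072,0,0,0,0,50],
    [0.011,-0.072,0,0,0,0,50],
    [0.011,-0.072,0,0,0,0,50],
    [0.011,-0.072,0,0,0,0,50],
    [0.01,-0.072,0,0,0,0,50],
  ],
)

```text
t: 2.4
tcp_pos: [0.4301, -0.1584, 0.3004]
tcp_rot: [1.0, 0.007, 0.0, 0.0]
contact_force: [1.4, -0.1, 0.8]
gripper_width: 0.0502
grip_force: 0.0
```

```bash
python3 -c "
from h import *
plan([.444,.04,.30],.014)"
```

```text
t 2.40 n=4 world d [ 0.0139  0.1984 -0.0004] first rows (start frame): [ 0.0053 -0.0619  0.0001] turn/row [ 0.0001 -0.0001  0.0001]
 turn first then shift total in new frame: [ 0.0208 -0.2478  0.0006]  turn total [ 0.0002 -0.0005  0.0005]
```

Emit:
drive_tool(
  motion=[
    [0.006,-0.062,0,0,0,0,50],
    [0.005,-0.062,0,0,0,0,50],
    [0.005,-0.062,0,0,0,0,50],
    [0.005,-0.062,0,0,0,0,50],
    [0,0,0,0,0,0,50],
  ],
)

```text
t: 3.02
tcp_pos: [0.444, 0.0417, 0.3004]
tcp_rot: [1.0, 0.01, 0.0, -0.0]
contact_force: [0.1, -1.0, 0.1]
gripper_width: 0.0497
grip_force: 0.0
```

```bash
python3 - <<'E'
from h import *
s=status.read_state(); p=camera("wrist"); save(p,"w0.png",1.5); print(s["tcp_pos"])
np.savez("w0.npz",f=p["frame"],pos=s["tcp_pos"],rot=s["tcp_rot"])
print(spot_in(p,"lever_grip")[:2],proj(p,[.444,.053,.1253],s),proj(p,[.444,.0215,.075],s),proj(p,[.4702,.023,.075],s))
f=p["frame"].astype(int); mk=(f[:,:,0]>110)&(f[:,:,0]-f[:,:,2]>80)&(f[:,:,1]<f[:,:,0]*.65)
n,l,st,ce=cv2.connectedComponentsWithStats(mk.astype(np.uint8)); print([(a.tolist(),c) for a,c in zip(st[1:],ce[1:]) if a[4]>30])
E
```

```text
[0.44395535 0.04174339 0.3004225 ]
[{'bbox': [239.1, 138.6, 289.8, 194.0], 'p': 0.66}] [246.7444297  170.69136796] [276.45928447 162.17199749] [275.91571752 138.5098115 ]
[([239, 150, 18, 42, 669], array([246.85201794, 170.55455904])), ([0, 184, 225, 143, 17624], array([107.97741716, 236.85582161])), ([311, 189, 201, 141, 15354], array([428.10127654, 239.29620946])), ([59, 336, 15, 21, 146], array([ 66.42465753, 346.60958904])), ([443, 336, 16, 23, 156], array([450.06410256, 346.45512821])), ([384, 347, 38, 37, 736], array([397.21059783, 368.42391304])), ([107, 348, 26, 36, 634], array([121.329653  , 367.77287066])), ([95, 371, 12, 13, 82], array([101.74390244, 379.07317073]))]
```

View pics/w0.png

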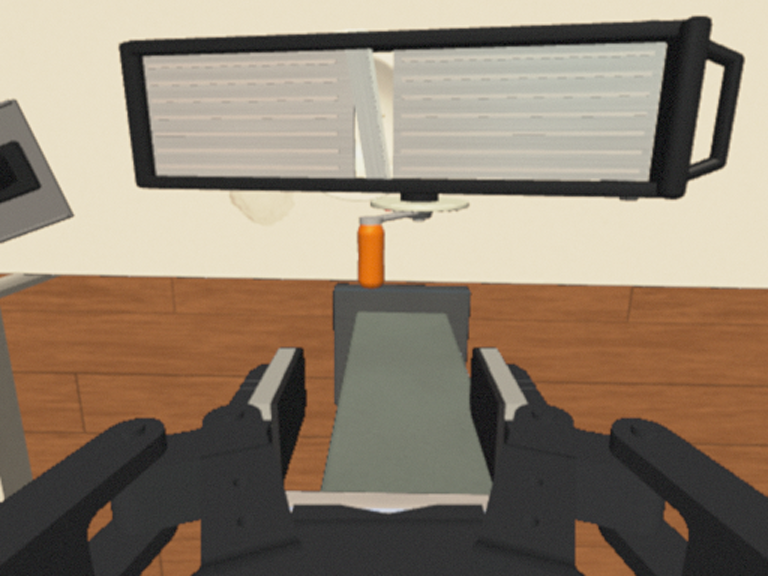

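The wrist view shows the orange grip at (371,253) in the 1.5x picture. The scale plate spans 370 to 469 at row 204, and the pivot end of the arm is at (424,215). I'll refine the fit with this view.

```bash
cat > d.py <<'E'
from h import *
from scipy.optimize import least_squares
np.set_printoptions(precision=4,suppress=True)
s=status.read_state(); p=camera("wrist"); D=R.from_euler('x',-0.175).as_matrix()
obs=[((.053,.18,0),(121,43)),((-.053,.18,0),(140,188)),((.053,-.2,.011),(711,18)),((-.053,-.2,.011),(686,197))]
def W(x,m): return np.array([x[0],x[1],0])+R.from_euler('z',x[2]).as_matrix()@m
f=lambda x:np.concatenate([proj(p,W(x,np.array([0,0,.08])+D@np.array(m)),s)-np.array(q)/1.5 for m,q in obs])
r=least_squares(f,[.5,0,0]); m=r.x; print("mand",m,r.fun)
print("seat",W(m,np.array([0,0,.08])+D@np.array([0,-.1,0])))
o=lambda u,v,x:(lambda a,d:a+d*(x-a[0])/d[0])(*ray(p,u/1.5,v/1.5,s))
for u in (370,469): print("plate edge at z.075",atz(p,u/1.5,204/1.5,.075,s))
print("arm pivot end",atz(p,424/1.5,215/1.5,.075,s), "arm end",atz(p,371/1.5,219/1.5,.1253,s))
E
python3 d.py
```

```text
mand [0.5327 0.0508 0.0138] [ 3.06   -1.563   2.645   1.5475 -1.1197 -3.0221 -3.5854  2.4744]
seat [ 0.5341 -0.0477  0.0974]
plate edge at z.075 [0.4722 0.0514 0.075 ]
plate edge at z.075 [ 0.4734 -0.0207  0.075 ]
arm pivot end [0.4649 0.0118 0.075 ] arm end [0.4679 0.0491 0.1253]
```

Emit:
drive_tool(
  motion=[
    [-0.004,-0.0144,0.05,0,0,0,50],
    [0,0,0.065,0,0,0,50],
    [0,0,0.065,0,0,0,50],
    [0,0,0.065,0,0,0,35],
    [0,0,0,0,0,0,21],
  ],
)

```text
t: 3.8
tcp_pos: [0.4384, 0.0487, 0.1018]
tcp_rot: [1.0, 0.007, -0.003, 0.0]
contact_force: [-1.2, 1.9, 0.6]
gripper_width: 0.021
grip_force: 0.5
```

Emit:
drive_tool(
  motion=[
    [0,0,0,0,0,0,18],
    [0,0,0,0,0,0,18],
  ],
)

```text
t: 4.05
tcp_pos: [0.4419, 0.0496, 0.1061]
tcp_rot: [1.0, 0.007, 0.002, 0.0]
contact_force: [-0.5, -1.2, 0.7]
gripper_width: 0.018
grip_force: 0.5
```

Emit:
drive_tool(
  motion=[
    [0,0,0,0,0,0,18],
    [0,0,0,0,0,0,20],
  ],
)

```text
t: 4.3
tcp_pos: [0.4411, 0.0498, 0.1049]
tcp_rot: [1.0, 0.007, 0.001, -0.0]
contact_force: [-0.0, 0.1, -0.3]
gripper_width: 0.0198
grip_force: 0.0
```

```bash
python3 -c "
from h import *
s=status.read_state();print(s['tcp_pos'],s['contact_force'],s['gripper_width'])"
```

```text
[0.44105114 0.04979    0.10488358] [-0.04807325  0.10634772 -0.30389635] 0.019828823132235367
```

Emit:
drive_tool(
  motion=[
    [0,0.012,-0.005,0,0,0,20],
    [0,0.012,-0.004,0,0,0,20],
    [0,0.012,-0.003,0,0,0,20],
    [0,0.012,0,0,0,0,20],
    [0,0.012,0.002,0,0,0,20],
  ],
)

```text
t: 4.92
tcp_pos: [0.4413, 0.001, 0.112]
tcp_rot: [1.0, 0.007, -0.0, 0.0]
contact_force: [0.5, 1.5, 0.5]
gripper_width: 0.0202
grip_force: 0.9
```

Emit:
drive_tool(
  motion=[
    [0,0.009,0.004,0,0,0,20],
    [0,0,0,0,0,0,20],
    [0,0,0,0,0,0,20],
  ],
)

```text
t: 5.3
tcp_pos: [0.4413, -0.0053, 0.1088]
tcp_rot: [1.0, 0.007, -0.0, -0.0]
contact_force: [-0.4, 1.2, -1.0]
gripper_width: 0.0205
grip_force: 0.0
```

Emit:
drive_tool(
  motion=[
    [0,0,0,0,0,0,40],
    [0,0,-0.03,0,0,0,50],
    [0,0,-0.065,0,0,0,50],
    [0,0,-0.065,0,0,0,50],
    [0,0,0,0,0,0,50],
  ],
)

```text
t: 5.92
tcp_pos: [0.4433, -0.005, 0.2406]
tcp_rot: [1.0, 0.008, 0.003, 0.0]
contact_force: [-0.9, 0.0, -1.3]
gripper_width: 0.0499
grip_force: 0.0
```

```bash
cat > e.py <<'E'
from h import *
import sys
np.set_printoptions(precision=4,suppress=True)
s=status.read_state(); p=camera("wrist"); print(s["t"],s["tcp_pos"])
f=p["frame"].astype(int); mk=(f[:,:,0]>110)&(f[:,:,0]-f[:,:,2]>80)&(f[:,:,1]<f[:,:,0]*.65)
n,l,st,ce=cv2.connectedComponentsWithStats(mk.astype(np.uint8))
for a,c in zip(st[1:],ce[1:]):
    if 200<a[4]<2500: print(a,c,atz(p,*c,.130,s))
np.savez("w.npz",pos=s["tcp_pos"],rot=s["tcp_rot"])
save(p,sys.argv[1],4,(160,60,360,200))
E
python3 e.py w1.png
```

```text
5.925 [ 0.4433 -0.005   0.2406]
[ 249  161   21   52 1034] [259.029  186.2921] [ 0.445  -0.0056  0.13  ]
[   0  258   37   40 1194] [ 16.3384 278.2688] [0.3622 0.1975 0.13  ]
[  0 299  49  33 733] [ 16.9127 310.0614] [0.3315 0.2021 0.13  ]
[311 303  16  35 296] [319.4257 317.7905] [ 0.3276 -0.0601  0.13  ]
[475 305  37  25 410] [498.8146 313.4049] [ 0.3342 -0.2159  0.13  ]
[ 95 348  38  36 727] [118.8817 369.0729] [0.2713 0.1196 0.13  ]
[384 348  37  36 736] [397.3152 368.6277] [ 0.2753 -0.1346  0.13  ]
```

View pics/w1.png

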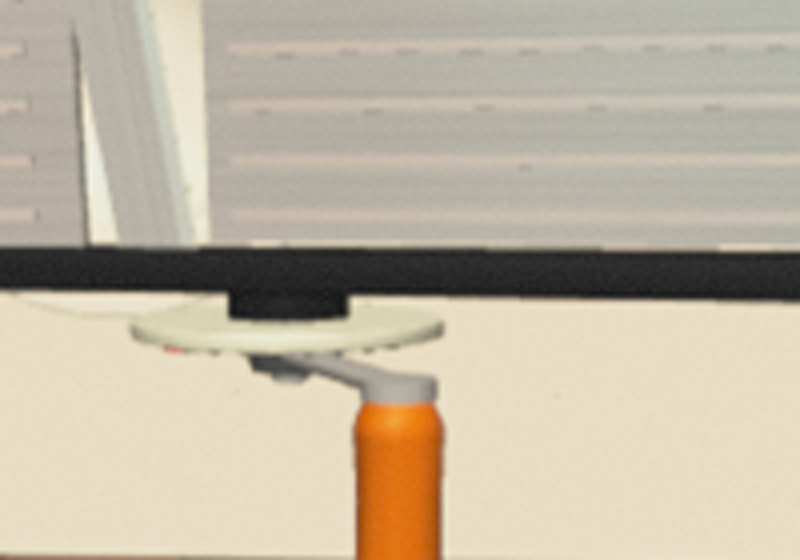

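The grip is at crop x=398, right of the plate (131 to 445, centre 288) and its hub (283). I'll work out the offset.

```bash
cat > g.py <<'E'
from h import *
np.set_printoptions(precision=4,suppress=True)
s=np.load("w.npz"); s={"tcp_pos":s["pos"],"tcp_rot":s["rot"]}; p=camera("wrist")
c=lambda x,y:((x+.5)/4-.5+160,(y+.5)/4-.5+60)
a=atz(p,*c(131,329),.075,s); b=atz(p,*c(445,327),.075,s); h=atz(p,*c(284,370),.075,s); r=atz(p,*c(172,350),.09,s); g=atz(p,*c(398,480),.130,s); e=atz(p,*c(289,300),.078,s)
print(a,b,"centre",(a+b)/2,"hub",h,"grip",g,"bracket",e, "red",r)
for py in ((a+b)[1]/2,h[1],e[1]):
    yaw=.0138; d=g[1]-py-(g[0]-.472)*np.sin(yaw)
    for z in (.125,.130): 
        pass
    print("dy",d,"q",.8-np.arcsin(d/.06))
E
python3 g.py
```

```text
[0.4725 0.0559 0.075 ] [ 0.474  -0.0162  0.075 ] centre [0.4733 0.0199 0.075 ] hub [0.4636 0.0208 0.075 ] grip [ 0.4503 -0.0056  0.13  ] bracket [0.4799 0.0194 0.078 ] red [0.4698 0.0442 0.09  ]
dy -0.025132385015308234 q 1.2322039281617276
dy -0.026106139727645344 q 1.250151924197145
dy -0.02464414291255464 q 1.2232608381995433
```

Emit:
drive_tool(
  motion=[
    [0,-0.01,0,0,0,0,50],
    [0,0,0,0,0,0,50],
    [0,0,0,0,0,0,50],
    [0,0,0,0,0,0,50],
  ],
)

```text
t: 6.52
tcp_pos: [0.4412, 0.0026, 0.2367]
tcp_rot: [1.0, 0.007, -0.0, -0.0]
contact_force: [-0.0, 0.6, 0.3]
gripper_width: 0.0499
grip_force: 0.0
```

```bash
python3 e.py w2.png
```

```text
6.525 [0.4412 0.0026 0.2367]
[ 258  158   23   53 1064] [269.062  184.0536] [ 0.4451 -0.0056  0.13  ]
[   0  256   38   40 1252] [ 17.0703 276.1893] [0.3633 0.2016 0.13  ]
[  0 297  52  33 778] [ 18.9087 307.9062] [0.3331 0.2052 0.13  ]
[473 303  39  27 474] [497.8122 311.903 ] [ 0.3351 -0.2044  0.13  ]
[ 95 347  38  37 733] [118.7176 369.161 ] [0.2709 0.1261 0.13  ]
[384 347  39  37 739] [397.2463 368.5318] [ 0.2752 -0.1254  0.13  ]
```

View pics/w2.png

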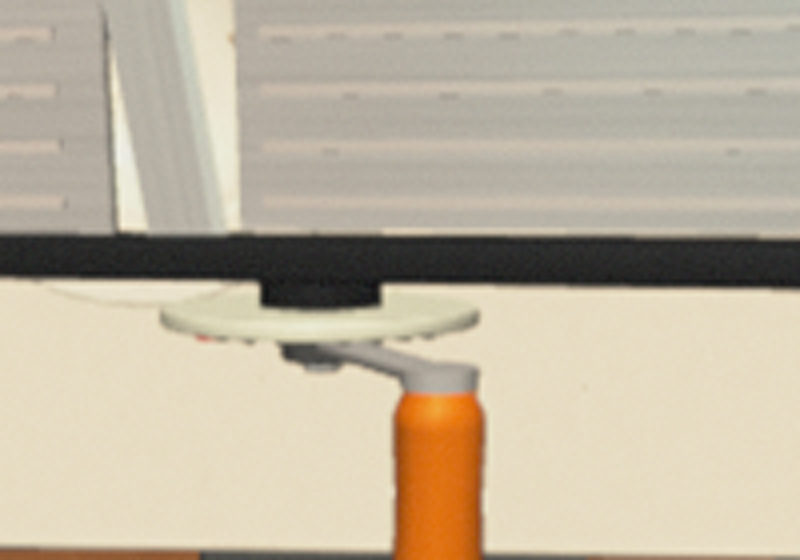

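The settled view has the plate spanning 160 to 479, the bracket at 321, the hub at about 316 and the grip at 439.

```bash
sed -i 's/c(131,329)/c(160,317)/;s/c(445,327)/c(479,317)/;s/c(284,370)/c(315,358)/;s/c(172,350)/c(204,338)/;s/c(398,480)/c(439,470)/;s/c(289,300)/c(321.5,292)/' g.py; python3 g.py; python3 - <<'E'
from h import *
plan([.481,.373,.30],-2.797+np.pi); plan([.481,.373,.30],-1.2235)
E
```

```text
[0.4726 0.0561 0.075 ] [ 0.4737 -0.0161  0.075 ] centre [0.4732 0.02   0.075 ] hub [0.4638 0.0211 0.075 ] grip [ 0.4505 -0.0057  0.13  ] bracket [0.479  0.0194 0.078 ] red [0.4699 0.0442 0.09  ]
dy -0.02545803655074667 q 1.2381893831611797
dy -0.02648469177410787 q 1.2571711429255994
dy -0.02485813504033014 q 1.2271760289784255
t 6.62 n=7 world d [0.0397 0.3705 0.0632] first rows (start frame): [ 0.0081 -0.0661 -0.0113] turn/row [-0.    0.   -0.03]
 turn first then shift total in new frame: [ 0.2032 -0.4191 -0.079 ]  turn total [-1.000e-04  1.000e-04 -2.101e-01]
t 6.62 n=7 world d [0.0397 0.3705 0.0632] first rows (start frame): [ 0.0081 -0.0661 -0.0113] turn/row [0.     0.     0.1126]
 turn first then shift total in new frame: [-0.4186 -0.2043 -0.079 ]  turn total [0.000e+00 1.000e-04 7.882e-01]
```

Emit:
drive_tool(
  motion=[
    [0,0.0107,0.04,0,0,0,40],
    [0,0,0.06,0,0,0,40],
    [0,0,0.057,0,0,0,40],
    [0,0,0,0,0,0,30],
    [0,0,0,0,0,0,19.5],
  ],
)

```text
t: 7.25
tcp_pos: [0.4422, -0.0058, 0.1127]
tcp_rot: [1.0, 0.007, 0.001, -0.0]
contact_force: [0.1, 0.5, 0.1]
gripper_width: 0.0195
grip_force: 0.0
```

Emit:
drive_tool(
  motion=[
    [0,0,0,0,0,0,19.5],
    [0,0,0,0,0,0,19.5],
  ],
)

```text
t: 7.5
tcp_pos: [0.4422, -0.006, 0.1125]
tcp_rot: [1.0, 0.007, 0.001, 0.0]
contact_force: [0.5, -1.2, -0.0]
gripper_width: 0.0195
grip_force: 0.0
```

Emit:
drive_tool(
  motion=[
    [0,-0.002,0,0,0,0,19.5],
    [0,0,0,0,0,0,19.5],
    [0,0,0,0,0,0,19.5],
  ],
)

```text
t: 7.88
tcp_pos: [0.4416, -0.0044, 0.1115]
tcp_rot: [1.0, 0.007, 0.0, 0.0]
contact_force: [1.0, -2.4, 1.7]
gripper_width: 0.0193
grip_force: 1.2
```

Emit:
drive_tool(
  motion=[
    [0,0,0,0,0,0,45],
    [0,0,0,0,0,0,50],
    [0,0,-0.065,0,0,0,50],
    [0,0,-0.075,0,0,0,80],
    [0,0,0,0,0,0,80],
  ],
)

```text
t: 8.5
tcp_pos: [0.4435, -0.004, 0.2273]
tcp_rot: [1.0, 0.007, 0.003, 0.0]
contact_force: [-0.1, 0.4, -0.3]
gripper_width: 0.0802
grip_force: 0.0
```

```bash
python3 e.py w3.png|head -2;python3 - <<'E'
from h import *
plan([.481,.373,.23],-2.797+np.pi); plan([.481,.373,.23],-1.2235)
print(status.read_state()['q'])
E
```

```text
8.5 [ 0.4435 -0.004   0.2273]
[ 249  164   23   55 1148] [259.8841 190.6437] [ 0.4452 -0.0051  0.13  ]
t 8.55 n=7 world d [0.0387 0.3773 0.0049] first rows (start frame): [ 0.0079 -0.0673 -0.0009] turn/row [ 0.0001 -0.0003 -0.03  ]
 turn first then shift total in new frame: [ 0.2048 -0.4275 -0.0062]  turn total [ 0.0005 -0.0023 -0.21  ]
t 8.55 n=7 world d [0.0387 0.3773 0.0049] first rows (start frame): [ 0.0079 -0.0673 -0.0009] turn/row [-0.0002 -0.0003  0.1126]
 turn first then shift total in new frame: [-0.427  -0.2059 -0.0062]  turn total [-0.0014 -0.0022  0.7882]
[ 0.21168635  0.06500414 -0.3596752   2.09349509  0.02833405  0.98372747
 -1.71902075]
```

```bash
python3 - <<'E'
from h import *
np.set_printoptions(precision=3,suppress=True)
t=camera("top"); s=camera("side")
for z in (0,.1,.25): print(z,[atz(t,u/1.5,v/1.5,z)[:2] for u,v in((150,266),(365,252),(90,250))])
for u,v in((415,312),(402,235)): print("side",atz(s,u/1.5,v/1.5,0))
E
```

```text
0 [array([0.64 , 0.487]), array([0.663, 0.04 ]), array([0.676, 0.612])]
0.1 [array([0.627, 0.449]), array([0.648, 0.039]), array([0.659, 0.563])]
0.25 [array([0.607, 0.391]), array([0.625, 0.037]), array([0.635, 0.49 ])]
side [0.66  0.087 0.   ]
side [0.64  0.445 0.   ]
```

Emit:
drive_tool(
  motion=[
    [0.0078,-0.0673,-0.005,0,0,0.1126,85],
    [-0.0041,-0.0676,0,0,0,0.1126,85],
    [-0.016,-0.0658,0,0,0,0.1126,85],
    [-0.0273,-0.062,0,0,0,0.1126,85],
    [-0.0378,-0.0562,0,0,0,0.1126,85],
  ],
)

```text
t: 9.28
tcp_pos: [0.4533, 0.1644, 0.2212]
tcp_rot: [0.963, -0.269, -0.006, 0.003]
contact_force: [0.8, -0.4, 0.0]
gripper_width: 0.0855
grip_force: 0.0
```

```bash
python3 -c "
from h import *
plan([.481,.373,.23],-1.2265); print(status.read_state()['q'])"
```

```text
t 9.28 n=4 world d [0.0277 0.2086 0.0088] first rows (start frame): [-0.0263 -0.0602 -0.0031] turn/row [0.0019 0.0009 0.1087]
 turn first then shift total in new frame: [-0.2338 -0.1206 -0.011 ]  turn total [0.0076 0.0035 0.4347]
[-0.33439182  0.13580971 -0.15810673  2.02033151  0.0217574   0.9997986
 -2.61758948]
```

Emit:
drive_tool(
  motion=[
    [-0.0212,-0.0481,-0.002,0,0,-0.1119,85],
    [-0.0125,-0.051,-0.002,0,0,-0.1119,85],
    [-0.0033,-0.0524,0,0,0,-0.1119,85],
    [0.0059,-0.0522,0,0,0,-0.1119,85],
    [0.0149,-0.0504,0,0,0,-0.1119,85],
  ],
)

```text
t: 9.9
tcp_pos: [0.4803, 0.3732, 0.2234]
tcp_rot: [0.985, 0.17, -0.006, 0.001]
contact_force: [0.4, -0.5, 0.1]
gripper_width: 0.0847
grip_force: 0.0
```

Emit:
drive_tool(
  motion=[
    [0,0,0,0,0,-0.1119,85],
    [0,0,0,0,0,-0.1119,85],
    [0,0,0,0,0,-0.1119,85],
    [0,0,0,0,0,-0.1119,85],
    [0,0,0,0,0,-0.1119,85],
  ],
)

```text
t: 10.52
tcp_pos: [0.4802, 0.3718, 0.2233]
tcp_rot: [0.819, 0.573, -0.006, -0.002]
contact_force: [0.2, -0.5, -0.2]
gripper_width: 0.085
grip_force: 0.0
```

```bash
python3 -c "
from h import *
plan([.481,.373,.23],1.915); print(status.read_state()['q'])"
```

```text
t 10.53 n=4 world d [0.0008 0.0012 0.0067] first rows (start frame): [ 0.0004  0.0001 -0.0021] turn/row [-0.002   0.0006 -0.1105]
 turn first then shift total in new frame: [ 0.001   0.0015 -0.0083]  turn total [-0.008   0.0025 -0.4419]
[-0.35737137  0.37494744 -0.51479404  1.73585256  0.19675013  1.09486786
 -1.28489356]
```

Emit:
drive_tool(
  motion=[
    [0,0,0,-0.002,0.0006,-0.1105,85],
    [0,0,0,-0.002,0.0006,-0.1105,85],
    [0,0,0,-0.002,0.0006,-0.1105,85],
    [0,0,0,-0.002,0.0006,-0.1105,85],
    [0,0,0,0,0,0,85],
  ],
)

```text
t: 11.15
tcp_pos: [0.4803, 0.3717, 0.2236]
tcp_rot: [0.578, 0.816, 0.0, -0.0]
contact_force: [-0.3, 0.2, -0.4]
gripper_width: 0.0851
grip_force: 0.0
```

```bash
python3 - <<'E'
from h import *
np.set_printoptions(precision=4,suppress=True)
s=status.read_state(); p=camera("wrist"); print(s["t"],s["tcp_pos"],s["tcp_rot"]); np.savez("w.npz",pos=s["tcp_pos"],rot=s["tcp_rot"])
save(p,"w4.png",1.5); print([(d["bbox"],d["p"]) for d in spot_in(p,"guard")[:2]])
E
```

```text
11.15 [0.4803 0.3717 0.2236] [ 0.5783  0.8158  0.0001 -0.    ]
[([211.8, 121.3, 312.0, 203.1], 0.68), ([196.6, 271.0, 310.9, 344.4], 0.68)]
```

View pics/w4.png

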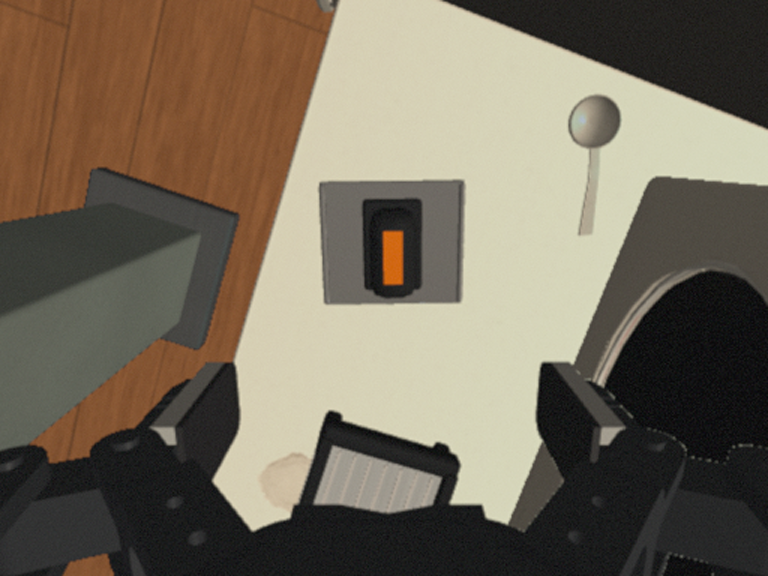

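The guard plate corners are at (320,182), (465,180), (462,303) and (325,304), and the knob is square to the fingers.

```bash
python3 - <<'E'
from h import *
np.set_printoptions(precision=4,suppress=True)
z=np.load("w.npz"); s={"tcp_pos":z["pos"],"tcp_rot":z["rot"]}; p=camera("wrist")
P=np.array([atz(p,(u+.5)/1.5-.5,(v+.5)/1.5-.5,.010,s) for u,v in((320,182),(465,180),(462,303),(325,304))])
print(P.mean(0),[np.linalg.norm(P[i]-P[i-1]) for i in range(4)])
ax=P[1]-P[0]+P[2]-P[3]; a=np.arctan2(ax[1],ax[0]); print("x ang",a,"yaw",a+np.pi/2)
plan([*P.mean(0)[:2],.024],a+np.pi/2)
print("orange top", atz(p,393/1.5,257/1.5,.057,s))
E
```

```text
[0.4832 0.3745 0.01  ] [np.float64(0.08895310958274419), np.float64(0.10104854639964687), np.float64(0.08954281080154967), np.float64(0.10184867935069858)]
x ang 0.3482969555923025 yaw 1.9190932823871991
t 11.30 n=4 world d [ 0.0025  0.0026 -0.2005] first rows (start frame): [0.0005 0.0009 0.0626] turn/row [ 0.0002 -0.     -0.0022]
 turn first then shift total in new frame: [0.0019 0.0041 0.2506]  turn total [ 0.001  -0.0001 -0.0088]
orange top [0.4828 0.3746 0.057 ]
```

Emit:
drive_tool(
  motion=[
    [0.002,0.004,0.07,0,0,0,85],
    [0,0,0.07,0,0,0,85],
    [0,0,0.065,0,0,0,85],
    [0,0,0.045,0,0,0,85],
    [0,0,0,0,0,0,60],
  ],
)

```text
t: 11.92
tcp_pos: [0.4823, 0.3739, 0.0228]
tcp_rot: [0.579, 0.816, -0.001, -0.0]
contact_force: [-0.1, 0.4, 0.8]
gripper_width: 0.0693
grip_force: 0.0
```

Emit:
drive_tool(
  motion=[
    [0,0,0,0,0,0,20],
    [0,0,0,0,0,0,20],
    [0,0,0,0,0,0,20],
    [0,0,0,0,0,0,20],
  ],
)

```text
t: 12.42
tcp_pos: [0.4847, 0.3756, 0.0272]
tcp_rot: [0.578, 0.816, 0.002, 0.001]
contact_force: [-1.2, -1.3, 9.0]
gripper_width: 0.0291
grip_force: 59.1
```

```bash
python3 - <<'E'
from h import *
np.set_printoptions(precision=4,suppress=True)
p=camera("wrist"); s={"tcp_pos":[.4412,.0026,.2367],"tcp_rot":[.99998,.007,0,0]}
for u,v in((10,276),(250,279),(420,283),(790,287)):
    a=(u+.5)/4-.5+160;b=(v+.5)/4-.5+60; z=.08
    for _ in range(5):
        X=atz(p,a,b,z,s); z=.08-np.tan(.175)*(X[1]-.056)
    print("outer rail edge",X, "centre x",X[0]+.053)
s=status.read_state(); print(s['t'],s['tcp_pos'],s['tcp_rot'],s['contact_force'])
plan([.534,-.042,.25],1.585)
E
```

```text
outer rail edge [0.4819 0.0901 0.074 ] centre x 0.534913124415946
outer rail edge [0.4828 0.035  0.0837] centre x 0.5358285496539898
outer rail edge [ 0.483  -0.002   0.0903] centre x 0.5360477370591838
outer rail edge [ 0.4844 -0.0772  0.1035] centre x 0.5374402959902267
12.475 [0.4847 0.3756 0.0272] [0.5783 0.8158 0.0025 0.0012] [-0.72   -0.8194  7.2755]
t 12.47 n=8 world d [ 0.0493 -0.4176  0.2228] first rows (start frame): [-0.0641 -0.0142 -0.0349] turn/row [ 0.0004 -0.0001  0.0257]
 turn first then shift total in new frame: [-0.5228  0.0542 -0.2785]  turn total [ 0.0034 -0.0011  0.2058]
```

Emit:
drive_tool(
  motion=[
    [0,0,-0.03,0,0,0,20],
    [0,0,-0.07,0,0,0,20],
    [0,0,-0.07,0,0,0,20],
    [0,0,-0.07,0,0,0,20],
    [0,0,0,0,0,0,20],
  ],
)

```text
t: 13.1
tcp_pos: [0.4848, 0.3763, 0.2229]
tcp_rot: [0.578, 0.816, 0.005, 0.002]
contact_force: [0.3, 0.5, -2.6]
gripper_width: 0.0293
grip_force: 60.2
```

Emit:
drive_tool(
  motion=[
    [-0.0713,-0.0159,-0.01,0,0,0.105,20],
    [-0.0729,-0.004,0,0,0,0.105,20],
    [-0.0726,0.008,0,0,0,0,20],
    [-0.0726,0.008,0,0,0,0,20],
    [-0.0726,0.008,0,0,0,0,20],
  ],
)

```text
t: 13.72
tcp_pos: [0.5175, 0.0825, 0.2252]
tcp_rot: [0.704, 0.71, 0.001, 0.001]
contact_force: [2.0, -0.2, -2.7]
gripper_width: 0.0293
grip_force: 60.0
```

Emit:
drive_tool(
  motion=[
    [-0.07,0.008,0,0,0,0,20],
    [-0.06,0.008,0,0,-0.0557,0,20],
    [0,0,0,0,-0.0557,0,20],
    [0,0,0,0,0,0,20],
    [0,0,0,0,0,0,20],
  ],
)

```text
t: 14.35
tcp_pos: [0.5313, -0.0189, 0.2248]
tcp_rot: [0.701, 0.708, -0.06, 0.062]
contact_force: [0.1, -0.6, -1.3]
gripper_width: 0.029
grip_force: 60.0
```

```bash
cat > k.py <<'E'
from h import *
np.set_printoptions(precision=4,suppress=True)
def go(pos):
    s=status.read_state(); r0=R.from_quat(s["tcp_rot"]); r1=R.from_euler('z',.0145)*R.from_euler('x',-.175)*R.from_euler('z',np.pi/2)*R.from_euler('x',np.pi)
    d=np.array(pos)-s["tcp_pos"]; print(s["t"],s["tcp_pos"],"d",d,"shift in goal frame",r1.inv().apply(d)/.8,"turn",(r0.inv()*r1).as_rotvec()/(np.pi/2))
E
python3 - <<'E'
from k import *
go([.5355,-.0296,.1676])
s=status.read_state(); p=camera("wrist"); save(p,"w5.png",1.5); np.savez("w5.npz",pos=s["tcp_pos"],rot=s["tcp_rot"])
E
```

```text
14.35 [ 0.5313 -0.0189  0.2248] d [ 0.0042 -0.0107 -0.0572] shift in goal frame [-0.0008  0.0051  0.0728] turn [ 0.0009 -0.0019 -0.0037]
```

View pics/w5.png

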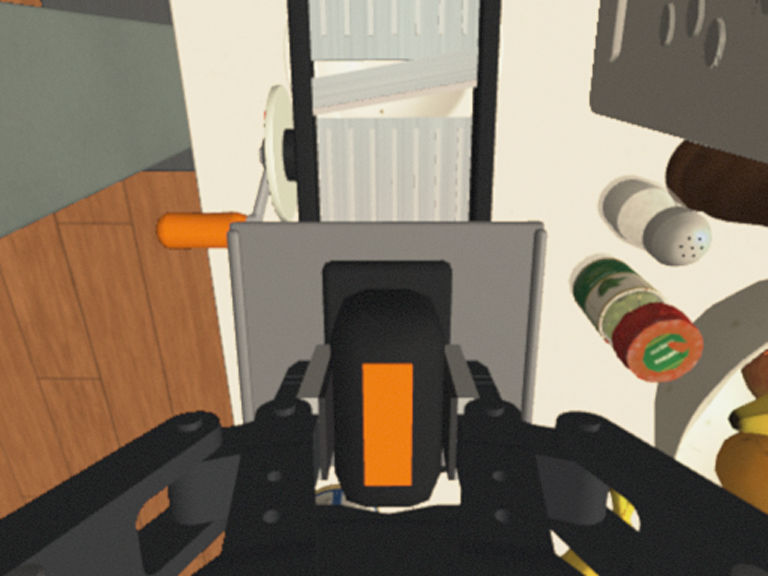

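The view shows the rails' outer edges at (289,5)–(299,205) and (501,5)–(492,205), with the blade's middle at (393,83). The guard plate's front edge spans 229 to 545.

```bash
python3 - <<'E'
from k import *
z=np.load("w5.npz"); s={"tcp_pos":z["pos"],"tcp_rot":z["rot"]}; p=camera("wrist")
def deck(u,v,off=0,oy=.0563):
    o,d=ray(p,(u+.5)/1.5-.5,(v+.5)/1.5-.5,s); n=np.array([0,np.sin(.175),np.cos(.175)]); q=np.array([.534,oy,.08])+off*n
    return o+d*(n@(q-o))/(n@d)
for a,b in(((289,5),(501,5)),((299,205),(492,205))):
    A,B=deck(*a),deck(*b); print(A,B,"mid",(A+B)/2,"w",np.linalg.norm(A-B))
print("blade mid",deck(393,83,-.008))
r=R.from_quat(s["tcp_rot"]); print("tool x,y,z",r.as_matrix().T)
# guard plate front corners: plane 6..10mm above origin, 45mm ahead -> depth along tool z from TCP ~ .0272-.010
M=T(p,s); o=np.array(s["tcp_pos"])
for u,v in((229,222),(545,222)):
    a,d=ray(p,(u+.5)/1.5-.5,(v+.5)/1.5-.5,s); la=r.inv().apply(a-o); ld=r.inv().apply(d); print("plate corner in tool",la+ld*((.0172-la[2])/ld[2]))
E
```

```text
[0.4821 0.0917 0.0737] [0.5858 0.0927 0.0736] mid [0.5339 0.0922 0.0737] w 0.10368801220143742
[ 0.4834 -0.0038  0.0906] [ 0.5875 -0.0029  0.0905] mid [ 0.5354 -0.0033  0.0905] w 0.10407148275055152
blade mid [0.5334 0.0567 0.0718]
tool x,y,z [[-0.0085  0.9852 -0.1711]
 [ 1.      0.009   0.0025]
 [ 0.004  -0.1711 -0.9852]]
plate corner in tool [ 0.0444 -0.0509  0.0172]
plate corner in tool [0.0445 0.0499 0.0172]
```

Emit:
drive_tool(
  motion=[
    [-0.0005,0.0065,0.02,0,-0.002,-0.004,20],
    [0,0,0.05,0,0,0,20],
    [0,0,0.02,0,0,0,20],
    [0,0,0,0,0,0,20],
  ],
)

```text
t: 14.95
tcp_pos: [0.5364, -0.0325, 0.1529]
tcp_rot: [0.699, 0.709, -0.062, 0.063]
contact_force: [0.1, -0.4, -1.4]
gripper_width: 0.0294
grip_force: 59.9
```

```bash
python3 -c "
from k import *
go([.5365,-.038,.1183])"
```

```text
14.95 [ 0.5364 -0.0325  0.1529] d [ 0.0001 -0.0055 -0.0346] shift in goal frame [0.0008 0.0001 0.0438] turn [-0.0006  0.0011  0.    ]
```

Now lower gently.

Emit:
drive_tool(
  motion=[
    [0,0,0.016,0,0,0,20],
    [0,0,0.012,0,0,0,20],
    [0,0,0.006,0,0,0,20],
    [0,0,0.004,0,0,0,20],
    [0,0,0,0,0,0,20],
  ],
)

```text
t: 15.58
tcp_pos: [0.5371, -0.0376, 0.1241]
tcp_rot: [0.699, 0.709, -0.062, 0.063]
contact_force: [-0.1, 0.8, -1.1]
gripper_width: 0.0292
grip_force: 59.9
```

Emit:
drive_tool(
  motion=[
    [0,0,0.003,0,0,0,20],
    [0,0,0.002,0,0,0,20],
    [0,0,0,0,0,0,20],
  ],
)

```text
t: 15.95
tcp_pos: [0.537, -0.0384, 0.1201]
tcp_rot: [0.699, 0.709, -0.062, 0.063]
contact_force: [0.7, -0.5, -2.4]
gripper_width: 0.0296
grip_force: 59.9
```

Emit:
drive_tool(
  motion=[
    [0,0,0.002,0,0,0,20],
    [0,0,0,0,0,0,20],
  ],
)

```text
t: 16.2
tcp_pos: [0.537, -0.0386, 0.1185]
tcp_rot: [0.699, 0.709, -0.062, 0.063]
contact_force: [-0.0, 0.3, -2.0]
gripper_width: 0.0291
grip_force: 59.9
```

Emit:
drive_tool(
  motion=[
    [0,0,0.002,0,0,0,20],
    [0,0,0,0,0,0,20],
  ],
)

```text
t: 16.45
tcp_pos: [0.5371, -0.0388, 0.1181]
tcp_rot: [0.699, 0.709, -0.062, 0.064]
contact_force: [-10.2, 2.0, 20.3]
gripper_width: 0.0291
grip_force: 62.9
```

```bash
python3 - <<'E'
from k import *
s=status.read_state(); p=camera("wrist"); save(p,"w6.png",2.4,(120,0,400,250)); np.savez("w6.npz",pos=s["tcp_pos"],rot=s["tcp_rot"]); print(s["tcp_pos"],s["contact_force"],s["ft_torque"])
E
```

```text
[ 0.5371 -0.0388  0.1181] [-10.1692   2.0153  20.2989] [ 0.0228  1.6796 -0.3256]
```

View pics/w6.png

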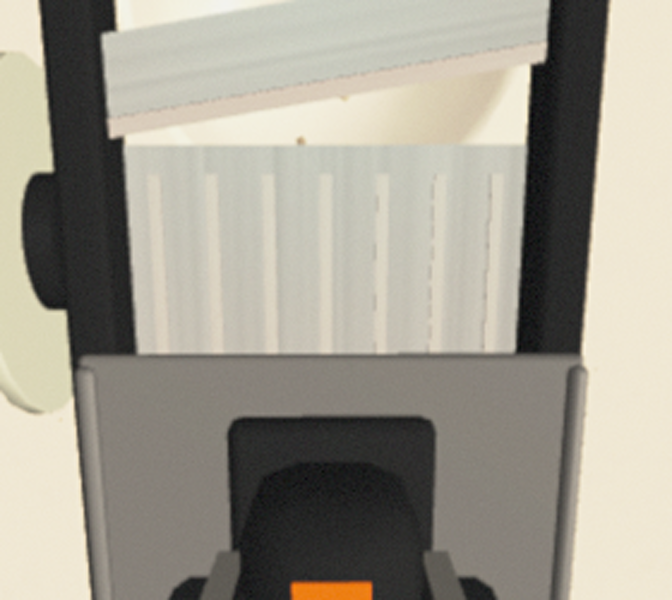

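The plate (79 to 586) is centred on the rails (76 to 582) and lies at rail height, so the runners are between the rails. Releasing.

Emit:
drive_tool(
  motion=[
    [0,0,-0.0008,0,0,0,31],
    [0,0,0,0,0,0,36],
    [0,0,0,0,0,0,50],
    [0,0,0,0,0,0,60],
    [0,0,-0.03,0,0,0,60],
  ],
)

```text
t: 17.12
tcp_pos: [0.5359, -0.0349, 0.1402]
tcp_rot: [0.699, 0.709, -0.063, 0.062]
contact_force: [0.9, -0.3, -0.7]
gripper_width: 0.06
grip_force: 0.0
```

Emit:
drive_tool(
  motion=[
    [0,0,-0.06,0,0,0,60],
    [0,0,-0.06,0,0,0,60],
    [0,0,0,0,0,0,60],
    [0,0,0,0,0,0,60],
  ],
)

```text
t: 17.62
tcp_pos: [0.5364, -0.0179, 0.2354]
tcp_rot: [0.699, 0.709, -0.062, 0.063]
contact_force: [0.1, 0.2, -0.1]
gripper_width: 0.06
grip_force: 0.0
```

```bash
python3 - <<'E'
from k import *
s=status.read_state(); p=camera("wrist"); save(p,"w7.png",1.5); np.savez("w7.npz",pos=s["tcp_pos"],rot=s["tcp_rot"]); print(s["t"],s["tcp_pos"],s["contact_force"])
E
```

```text
17.625 [ 0.5364 -0.0179  0.2354] [ 0.0637  0.2364 -0.0917]
```

View pics/w7.png

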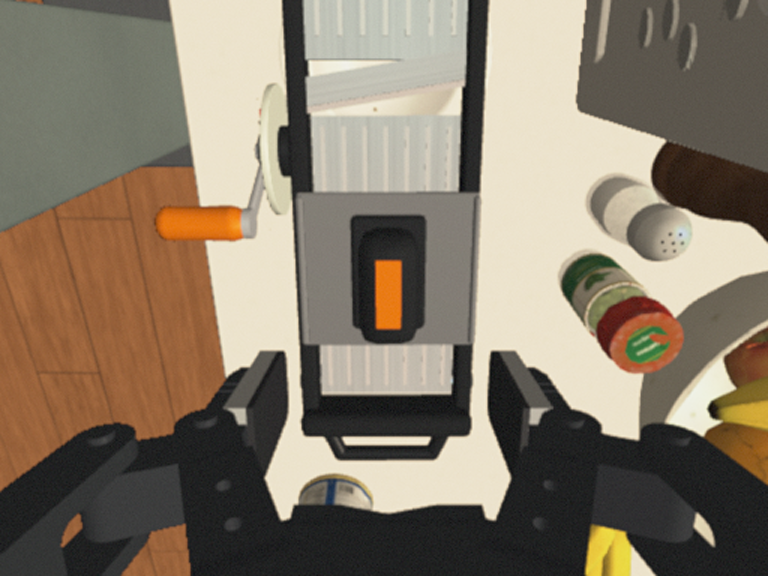

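The guard sits on the rails between the blade and the end stop, with corners at (297,193), (479,193), (473,345) and (303,345). The grip is at (200,223) and the scale plate spans rows 84 to 213. Final numeric check.

```bash
python3 - <<'E'
from k import *
z=np.load("w7.npz"); s={"tcp_pos":z["pos"],"tcp_rot":z["rot"]}; p=camera("wrist")
Y=R.from_euler('z',.0155)
Rd=Y*R.from_euler('x',-.175); O=np.array([.5346,.0567,.08])
def pl(u,v,off):
    a,d=ray(p,(u+.5)/1.5-.5,(v+.5)/1.5-.5,s); n=Rd.apply([0,0,1]); return Rd.inv().apply(a+d*(n@(O+off*n-a))/(n@d)-O)
C=np.array([pl(u,v,.004) for u,v in((297,193),(479,193),(473,345),(303,345))]); print("guard in deck",C.mean(0)); print(C)
m=lambda u,v,x:(lambda a,d:Y.inv().apply(a-O+d*((Y.inv().apply(O-a)[0]+x)/Y.inv().apply(d)[0])))(*ray(p,(u+.5)/1.5-.5,(v+.5)/1.5-.5,s))
A=atz(p,270/1.5,84/1.5,.075,s);B=atz(p,280/1.5,213/1.5,.075,s);G=atz(p,200/1.5,223/1.5,.130,s)
print(A,B,G); c=(A+B)/2; d=Y.inv().apply(G-c)[1]; print("dy",d,"q",.8-np.arcsin(d/.06))
E
```

```text
guard in deck [ 0.0007 -0.1013  0.004 ]
[[-0.0492 -0.0566  0.004 ]
 [ 0.0506 -0.0568  0.004 ]
 [ 0.0512 -0.146   0.004 ]
 [-0.05   -0.1459  0.004 ]]
[0.4723 0.055  0.075 ] [ 0.4722 -0.0165  0.075 ] [ 0.4447 -0.0052  0.13  ]
dy -0.023980332400031095 q 1.2111592221212155
```

Guard at y = -0.101 on the deck, 0.7 mm off centre and flat; lever at about 1.21 rad.

```bash
python3 -c "
from cell import ticket
print(ticket.finish_job())"
```

```text
the job is handed in; nothing more can be done
None
```

The job is handed in: the lever stands at about 1.21 rad by camera (6 mm is 1.20), and the guard lies flat between the rails about 101 mm uphill of the blade, 0.7 mm off centre; no verdict was returned.

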